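# Find the full jar by its weight and load the tumbler

### The job

Get the bench tumbler ready: first turn its speed dial fully anticlockwise to the stop so that it cannot start with the jar on it. Then find out by lifting which of the three identical black jars is the full (heaviest) one and set it down gently, upright, in the middle of the tumbler's round tray; leave the other two standing upright on the bench, and do not knock over or shift the red tin and the two cartons.

Things in the scene. Friction and masses are not known exactly. Their poses are not given: they have to be found in the camera images.
- tumbler: Bench tumbler, blue housing standing fixed on the bench, 120 (x) x 240 (y) mm, its flat top 60 mm above the bench. Origin: centre of its underside; x points away from its front face, z up. Speed dial at y = -65 mm, round tray at y = +60 mm.
- tray (a point): Centre of the floor of the tumbler's round tray (aluminium dish with a black mat), 63 mm above the bench. The dish is 70 mm across inside, its rim stands 5 mm above its floor; a jar of 53 mm stands loosely in it.
- dial_grip (a point): Point on the dial's axis, 97 mm above the bench. The dial is a black disc 60 mm across with an upright grip bar across its middle: 57 mm long, 14 mm thick, its top 104 mm above the bench and 30 mm above the disc. x axis lies along the bar (white mark at its -x end), z axis = turning axis, up.
- dial (a joint): Turn of the speed dial in rad: 0 is the fully anticlockwise (seen from above) end stop, where the bar lies along the tumbler's x axis with its white mark to the front, at the red tick; it grows clockwise, to 4.0 at the other stop. It turns stiffly (about 0.03 N m) and stays where it is left.
- jar_a_center (a point): Centre (half-way up, on the axis) of one of three loose jars that look exactly alike: opaque, black, red screw lid, round, 53 mm across all the way up, 94 mm tall; z axis up. Grip it from above. In any order, one is full: 0.40 to 0.48 kg (4.0 to 4.7 N), one part used: 0.20 to 0.26 kg, one nearly empty: 0.12 to 0.14 kg. Nothing shows which; it is felt only by lifting.
- jar_b_center (a point): Centre (half-way up, on the axis) of another of the three identical black jars with a red lid; size and possible weights as told for jar_a_center.
- jar_c_center (a point): Centre (half-way up, on the axis) of another of the three identical black jars with a red lid; size and possible weights as told for jar_a_center.
- tin_red: Bystander: red powder tin with a silvery lid, 62 mm across, 67 mm tall, loose; origin at the centre of its underside.
- carton_white: Bystander: pale small carton 58 x 85 x 28 mm, loose; origin at the centre of its underside.
- carton_brown: Bystander: brown small carton 46 x 71 x 28 mm lying loose on top of the pale one; origin at the centre of its underside.

How it is judged:
By the outcome, as a careful person would: the job done as asked, in the order asked, and still so for the second after the job is handed in, with the robot touching nothing.
It also fails if it takes over 72 s, if anything falls off the work surface, if the arm or the gripper's body presses on something with over 40 N, if the wrist force passes 120 N, or if a joint passes its speed limit or range.

### The arm

A 6-joint arm with a two-finger parallel gripper is mounted at the origin on a cart in front of the work surface, level with it; the furniture and walls round the work are solid. World frame = base frame: x ahead of the robot, y to its left, z up, the work surface at z = 0. Lengths are in m, angles in rad, forces in N, time in s.
With the tool pointing down it reaches from about 0.225 to 0.875 m from the base axis. Payload 3.4 kg.
Tool frame: the origin (TCP) lies midway between the tips of the shut fingers; the grasp point (between the pads) lies 19 mm behind it (pinch_z is the distance from the TCP to the grasp point, in m); z points along the fingers, y is the line along which they close (so a half turn about z gives the same grasp; the last joint's range is limited). The gripper opens to 85 mm and grips with 20 to 120 N. Pads are 22 mm wide; open, the fingers measure 114 mm over their backs; the gripper's body (76 mm by 85 mm) begins 54 mm behind the grasp point. The pads swing forward as they close: fully open they stand 13 mm farther back than shut.
Start: joints at [-1.28, 0.276, 1.505, -0, 1.361, -0.121], TCP at [0.23, -0.527, 0.231] pointing down, gripper open.
Joint ranges: [-2.89, 2.89], [-0.75, 2.08], [0.22, 2.7], [-1.18, 4.32], [0.11, 2.71], [-2.7, 2.7]. Speed limits (rad/s): [2.57, 2.57, 3.14, 3.14, 3.14, 3.14].

### API

Orientations are given as a unit quaternion [w, x, y, z].
In Python, from rig import get_state, get_image, sign_off, pinch_z gives the robot as it stands.
- The arm moves only by the tool send_rows, never from a script. Its argument "steps" is one flat list of numbers, 5 for each row, row after row: the gripper's target within -1 to 1 (fully open at 1, half-way at 0, shut at -1), then the shift along the tool's x, y, z in cm, then the turn about the tool's z in degrees. In form: [gripper, x, y, z, roll, gripper, x, y, z, roll, ...]. A call has 1 to 12 rows; each row shifts and turns the commanded pose from where the row before left it, along the tool's axes as they then stand; what a row does not reach is not made up. A row lasts 1/10 s, in which the tool goes at most 50 mm and 8.59 degrees, less where a joint would pass 70% of its speed; a pose out of reach is approached as far as the arm can. A call is refused whole if a number of a shift passes 5 or a number of a turn 8.59, either way. A call with a gripper value outside its range is refused whole. The fingers move at their own pace and stop on an object; "newtons" is the grip in N (left out, the last holds). Time passes only in rows, so rows that do not move let the fingers close. It gives the time, the measured TCP pose, the force, the opening and the grip force at its end, in the units of the state.
- get_state(): the state, without advancing time (a new reading comes with each control period).
- get_image(name): name is "scene" or "top" or "wrist"; returns a dict with "color" (480x640x3 uint8, red, green, blue), "mtx" (3x3 intrinsics, pixels), "k1" (the pictures are not rectified: a ray, as slopes to the right and down, at radius r is drawn at 1 + k1 r^2 times it, then the intrinsics apply), "T" (4x4, takes a point from camera to world coordinates); the wrist camera has in their place "mount" (4x4, takes a point from camera to tool coordinates, whose origin is the TCP and whose axes are the flange's). Camera axes: x right, y down, z forward; pixel columns grow to the right and rows downward; lengths in m; the calibration is good to about 2 mm. A picture is of the moment at which its call begins: read the wrist's pose just before it. There is no depth.
- sign_off(): hands the job in; it is judged then, once.
The state is a dict: "clock": time; "qpos": joint angles; "qd": joint speeds; "effort": joint torques, N m; "position": TCP position; "ee_rot": TCP orientation; "contact_force": force on the tool from outside, world axes, zero at the start; "moment": the same for the moment, N m; "width": finger opening in m; "gripper_force": force on a finger pad.
Only numpy, scipy, OpenCV 4.12 (cv2) and the standard library are available. Lean on these libraries where they do the work, as an engineer would, in place of code of your own. Each camera call takes 0.05 s, during which the arm holds its last target. There are 200 camera calls.

## Working session

There is one attempt and no reset: what is moved stays moved. The work goes in short steps, Python scripts to look and compute and a tool call to move; the robot and the scene stay as the last step left them, time stands still between calls to the robot, and variables do not carry over. Pictures are saved under pics/ and viewed, at most 10 in all, crops included, and the job is handed in when it is done.

Besides the shell and the picture viewer there is one more tool, called after ">>>" as name(argument=value, ...), one argument or row to a line, values as JSON. send_rows: Moves the arm, as the interface text tells. Its arguments: {"type":"object","properties":{"steps":{"type":"array"},"newtons":{"type":"number"}},"required":["steps"]}

```bash
mkdir -p pics; ls
python3 - <<'E'
from rig import *
import cv2
s=get_state();print(s, pinch_z)
for n in("scene","top"):
    im=get_image(n);cv2.imwrite(f"pics/{n}0.png",im["color"][:,:,::-1]);print(n,im["mtx"],im["k1"],im["T"])
E
```

```text
pics
{'clock': 0.0, 'qpos': array([-1.27999512e+00,  2.76625200e-01,  1.50615251e+00,  1.83364325e-05,
        1.36070946e+00, -1.20997897e-01]), 'qd': array([ 3.77750568e-04,  7.56267073e-04, -4.78174707e-04,  3.96291341e-04,
       -2.90815741e-05, -5.88494142e-04]), 'effort': array([ 2.82283640e-03, -4.16777515e+01, -2.45805502e+01,  3.41581244e-04,
        1.07971154e-02,  1.82149114e-05]), 'position': array([ 0.22999544, -0.52641072,  0.23041478]), 'ee_rot': array([-9.44602244e-04,  9.78877423e-01,  2.04445820e-01, -7.13943209e-05]), 'contact_force': array([ 0.39147994, -0.26880935, -0.16557593]), 'moment': array([-0.06056352, -0.03826734,  0.0386267 ]), 'gripper_force': 0.0, 'width': 0.08526331905744604} 0.0187
scene [[581.15158646   0.         325.22275802]
 [  0.         581.15158646 237.95039696]
 [  0.           0.           1.        ]] -0.16052259755856657 [[-0.731401   -0.33108112  0.5961861  -0.30344429]
 [-0.68194615  0.35326896 -0.64042992  0.96771361]
 [ 0.00142021 -0.8749779  -0.48416077  0.79552579]
 [ 0.          0.          0.          1.        ]]
top [[541.04734903   0.         310.9320613 ]
 [  0.         541.04734903 233.26688659]
 [  0.           0.           1.        ]] -0.0652361280342798 [[ 0.0224458  -0.98919044  0.14490844  0.32848519]
 [-0.99954019 -0.02515973 -0.016923    0.04612202]
 [ 0.02038593 -0.14446196 -0.98930034  1.49683767]
 [ 0.          0.          0.          1.        ]]
```

View pics/top0.png

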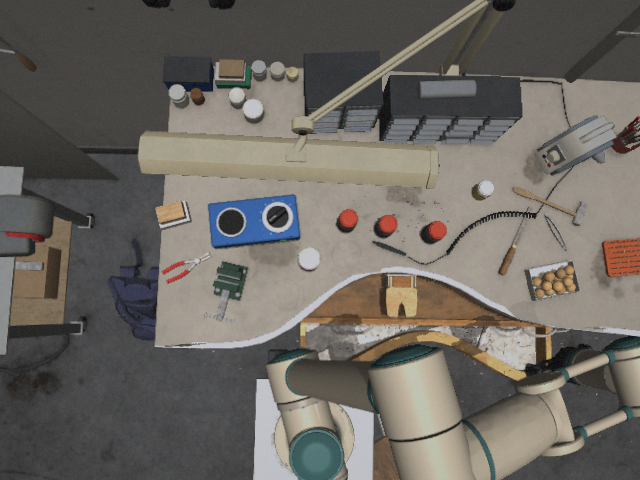

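View pics/scene0.png

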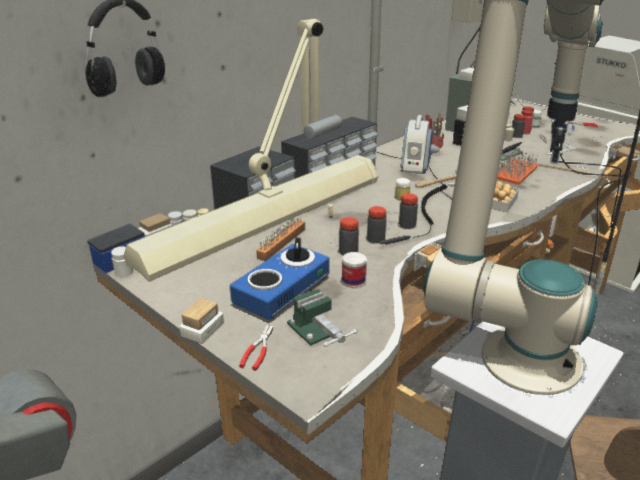

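The top view shows the tumbler at (254,221) with the dial at (276,216) and the tray at (231,222). The jars' red lids are at (347,220), (387,226) and (436,231), the tin at (309,259), the cartons at (172,213), and a long lamp hood runs behind them at row ~160. Next I measure these.

```bash
cat > h.py <<'E'
import numpy as np, cv2
from rig import *
def ray(im,px,T=None):
    p=np.array([[px]],float); K=im["mtx"]
    d=(np.array(px,float)-[K[0,2],K[1,2]])/[K[0,0],K[1,1]]
    u=d.copy()
    for _ in range(20): u=d/(1+im["k1"]*(u@u))
    T=im["T"] if T is None else T
    return T[:3,3], T[:3,:3]@np.array([u[0],u[1],1])
def onz(im,px,z,T=None):
    o,d=ray(im,px,T); return o+d*(z-o[2])/d[2]
def tri(r1,r2):
    (o1,d1),(o2,d2)=r1,r2; A=np.c_[d1,-d2]; s=np.linalg.lstsq(A,o2-o1,rcond=None)[0]
    a,b=o1+s[0]*d1,o2+s[1]*d2; return (a+b)/2,np.linalg.norm(a-b)
def blobs(c,lo,hi,amin=60):
    h=cv2.cvtColor(c,cv2.COLOR_RGB2HSV); m=cv2.inRange(h,lo,hi)
    cs,_=cv2.findContours(m,cv2.RETR_EXTERNAL,cv2.CHAIN_APPROX_NONE)
    return [k for k in cs if cv2.contourArea(k)>=amin]
E
python3 - <<'E'
from h import *
np.set_printoptions(precision=4,suppress=True)
t=get_image("top");s=get_image("scene")
for n,im in(("top",t),("scene",s)):
    for k in blobs(im["color"],(0,170,90),(6,255,255),50)+blobs(im["color"],(172,170,90),(180,255,255),50):
        c,r=cv2.minEnclosingCircle(k);print(n,"red",np.round(c,1),round(r,1),cv2.boundingRect(k),onz(im,c,.094))
b=max(blobs(t["color"],(105,140,60),(125,255,255),500),key=cv2.contourArea)
R=cv2.minAreaRect(b);print("blue",R)
for p in cv2.boxPoints(R): print(p,onz(t,p,.06))
for nm,px,z in(("dial",(276,216),.1),("tray",(231,222),.063),("tin",(309,258),.067),("carton",(172,213),.056)): print(nm,onz(t,px,z))
# lamp hood corner near left end, both views: front-left lower corner
for a,c in(((140,172),(153,272)),((436,187),(377,175)),((143,133),(130,243))): print("lamp",tri(ray(t,a),ray(s,c)))
a=cv2.resize(t["color"][185:275,150:330],None,fx=4,fy=4,interpolation=cv2.INTER_CUBIC)
b=cv2.resize(s["color"][225:315,225:405],None,fx=4,fy=4,interpolation=cv2.INTER_CUBIC)[:240]
cv2.imwrite("pics/z1.png",np.vstack([a[:360],b])[:,:,::-1])
E
```

```text
top red [436.5 229.8] 8.6 (429, 222, 17, 17) [ 0.5517 -0.3099  0.094 ]
top red [387.6 223.5] 8.8 (379, 215, 18, 18) [ 0.5651 -0.1795  0.094 ]
top red [348.2 218.4] 8.8 (340, 210, 17, 18) [ 0.5762 -0.0751  0.094 ]
scene red [ 52.  421.5] 20.8 (34, 403, 38, 30) [0.463 0.804 0.094]
blue ((253.33534240722656, 220.51829528808594), (43.28915786743164, 87.7930679321289), 83.6598129272461)
[207.317  203.8537] [0.6121 0.3033 0.06  ]
[294.5732 194.1585] [0.645  0.0683 0.06  ]
[299.3536 237.1829] [0.5276 0.0523 0.06  ]
[212.0975 246.8781] [0.4955 0.2846 0.06  ]
dial [0.5765 0.1147 0.1   ]
tray [0.5636 0.2367 0.063 ]
tin [0.4715 0.0253 0.067 ]
carton [0.5854 0.3984 0.056 ]
lamp (array([0.6727, 0.464 , 0.1409]), np.float64(0.007752991139596472))
lamp (array([ 0.6618, -0.2984,  0.1309]), np.float64(0.007573338742834313))
lamp (array([0.769 , 0.4562, 0.171 ]), np.float64(0.003696558075387305))
```

View pics/z1.png

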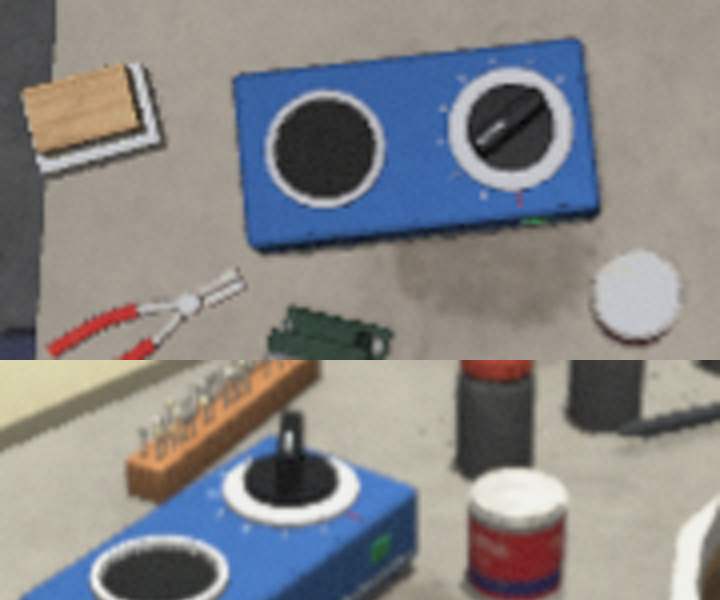

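The crop shows the dial centred at crop (511,128) and its mark pointing to image lower-left, about 1.0 rad clockwise from the red tick at (519,198). The hood's front edge is at x ≈ 0.66 and z ≈ 0.13, which leaves clearance. I'll move above the dial.

>>> send_rows(
  steps=[1, 3.59, -2.79, 0, 0, 1, 3.59, -2.79, 0, 0, 1, 3.59, -2.79, 0, 0, 1, 3.59, -2.79, 0, 0, 1, 3.59, -2.79, 0, 0, 1, 3.59, -2.79, 0, 0, 1, 3.59, -2.79, 0, 0, 1, 3.59, -2.79, 0, 0, 1, 3.59, -2.79, 0, 0, 1, 3.59, -2.79, 0, 0, 1, 3.59, -2.79, 0, 0, 1, 3.59, -2.79, 0, 0],
)

```text
clock: 1.4
position: [0.4914, -0.0459, 0.2313]
ee_rot: [0.0, 0.979, 0.205, 0.0]
contact_force: [0.9, 0.9, -0.1]
width: 0.0855
gripper_force: 0.0
```

>>> send_rows(
  steps=[1, 3.59, -2.79, 0, 0, 1, 3.59, -2.79, 0, 0, 1, 3.59, -2.79, 0, 0, 1, 3.59, -2.79, 0, 0, 1, 0, 0, 0, -8.5, 1, 0, 0, 0, -8.5, 1, 0, 0, 0, -8.5, 1, 0, 0, 0, -8.5, 1, 0, 0, 0, -8.5, 1, 0, 0, 0, -8.5, 1, 0, 0, 0, -8.5, 1, 0, 0, 0, -8.5],
)

```text
clock: 2.6
position: [0.5777, 0.112, 0.231]
ee_rot: [-0.0, 0.695, 0.719, -0.0]
contact_force: [-0.8, 0.7, 0.6]
width: 0.0856
gripper_force: 0.0
```

>>> send_rows(
  steps=[1, 0, 0, 0, -8.5, 1, 0, 0, 0, -8.5, 1, 0, 0, 0, -8.5, 1, 0, 0, 0, -8.5, 1, 0, 0, 0, -4, 1, 0, 0, 0, 0, 1, 0, 0, 0, 0],
)

```text
clock: 3.3
position: [0.5778, 0.112, 0.2311]
ee_rot: [-0.0, 0.427, 0.904, -0.0]
contact_force: [0.7, -0.2, 0.3]
width: 0.0853
gripper_force: 0.0
```

```bash
cat >> h.py <<'E'
from scipy.spatial.transform import Rotation as Ro
def TW(s):
    T=np.eye(4);q=s["ee_rot"];T[:3,:3]=Ro.from_quat([q[1],q[2],q[3],q[0]]).as_matrix();T[:3,3]=s["position"];return T
def wrist():
    s=get_state();im=get_image("wrist");im["T"]=TW(s)@im["mount"];return s,im
def tool(s,dw): return TW(s)[:3,:3].T@np.array(dw)*100
def yaw(s): y=TW(s)[:3,1]; return np.degrees(np.arctan2(y[1],y[0]))
E
python3 - <<'E'
from h import *
np.set_printoptions(precision=4,suppress=True)
s,im=wrist();print(s["clock"],s["position"],yaw(s),s["qpos"],im["mtx"],im["k1"],im["T"])
cv2.imwrite("pics/w1.png",im["color"][:,:,::-1])
E
```

```text
3.3 [0.5778 0.112  0.2311] 39.50794903288604 [ 0.0734  0.2966  1.4756 -0.0001  1.3698 -0.6161] [[412.372    0.     331.0008]
 [  0.     412.372  243.6974]
 [  0.       0.       1.    ]] -0.014219856621458474 [[ 0.7719  0.6067  0.1899  0.5284]
 [ 0.6357 -0.736  -0.2327  0.1705]
 [-0.0015  0.3004 -0.9538  0.3738]
 [ 0.      0.      0.      1.    ]]
```

View pics/w1.png

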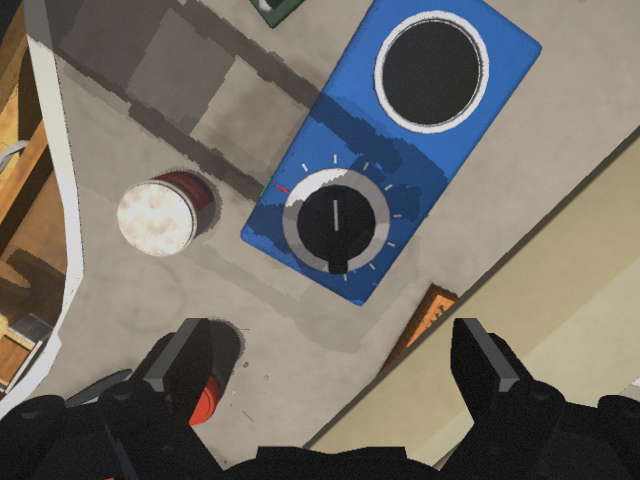

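The dial's white ring is centred at about (337,222) and its bar is nearly vertical in the image, with the mark at (336,200–230). The tray ring is at about (432,71). I'll compute positions from these.

Run:
```python
from h import *
np.set_printoptions(precision=4,suppress=True)
s,im=wrist();t=get_image("top")
c=im["color"]; b=max(blobs(c,(100,120,40),(130,255,255),500),key=cv2.contourArea)
# bright unsaturated blobs -> rings
h=cv2.cvtColor(c,cv2.COLOR_RGB2HSV)
m=((h[:,:,1]<70)&(h[:,:,2]>100)).astype(np.uint8)
bm=np.zeros_like(m);cv2.drawContours(bm,[cv2.convexHull(b)],-1,1,-1);m&=cv2.erode(bm,np.ones((7,7)))
for k in cv2.findContours(m,0,1)[0]:
    if cv2.contourArea(k)>30:
        e=cv2.fitEllipse(cv2.convexHull(k)) if len(cv2.convexHull(k))>5 else None
        print(cv2.boundingRect(k),e)
for px in((337,222),): print("ring",onz(im,px,.066))
print("tray",onz(im,(432,71),.068))
print("mark", onz(im,(336,200),.104),onz(im,(337,230),.104), "end low",onz(im,(339,274),.104),onz(im,(339,274),.074))
print("top: dial",onz(t,(277.75,217),.066),"tray",onz(t,(231.5,222),.068))
e=[onz(t,(150+x/4,185+y/4),.104) for x,y in((478,150),(545,95))];print(e,np.mean(e,0),np.degrees(np.arctan2(*(e[0]-e[1])[1::-1])))
print("edge",[onz(im,p,.06) for p in((541,47),(362,305),(242,238))])
```

```text
(334, 200, 4, 30) ((335.4486083984375, 215.3181610107422), (3.2662718296051025, 34.47655487060547), 177.8117218017578)
(282, 167, 108, 105) ((335.7750549316406, 219.650634765625), (104.61970520019531, 107.3951644897461), 103.50325775146484)
(374, 10, 115, 124) ((431.1238708496094, 71.64390563964844), (113.06646728515625, 125.01580810546875), 22.97007942199707)
ring [0.5822 0.1118 0.066 ]
tray [0.5637 0.2363 0.068 ]
mark [0.5654 0.1302 0.104 ] [0.5791 0.1147 0.104 ] end low [0.6007 0.0909 0.104 ] [0.6087 0.0821 0.074 ]
top: dial [0.5799 0.1116 0.066 ] tray [0.5628 0.2347 0.068 ]
[array([0.5581, 0.1309, 0.104 ]), array([0.5957, 0.0884, 0.104 ])] [0.5769 0.1096 0.104 ] 131.44803644365817
edge [array([0.6125, 0.2981, 0.06  ]), array([0.6452, 0.0688, 0.06  ]), array([0.5333, 0.0525, 0.06  ])]
```

>>> send_rows(
  steps=[1, -0.2, 0.2, 3, -2, 1, 0, 0, 4, 0, 1, 0, 0, 4, 0, 1, 0, 0, 2.5, 0, 1, 0, 0, 1.5, 0, 1, 0, 0, 0, 0, -1, 0, 0, 0, 0, -1, 0, 0, 0, 0, -1, 0, 0, 0, 0, -1, 0, 0, 0, 0, -1, 0, 0, 0, 0, -1, 0, 0, 0, 0],
  newtons=40,
)

```text
clock: 4.65
position: [0.5819, 0.1124, 0.0823]
ee_rot: [0.001, 0.41, 0.912, 0.001]
contact_force: [1.0, 2.7, 2.9]
width: 0.0127
gripper_force: 44.6
```

>>> send_rows(
  steps=[-1, 0, 0, 0, -6, -1, 0, 0, 0, -6, -1, 0, 0, 0, -6, -1, 0, 0, 0, -6, -1, 0, 0, 0, -6, -1, 0, 0, 0, -6, -1, 0, 0, 0, -6, -1, 0, 0, 0, -6, -1, 0, 0, 0, -6, -1, 0, 0, 0, 0, -1, 0, 0, 0, 0],
)

```text
clock: 5.75
position: [0.5817, 0.1119, 0.0822]
ee_rot: [0.001, -0.048, 0.999, 0.0]
contact_force: [1.3, 1.3, 6.4]
width: 0.0131
gripper_force: 44.9
```

```bash
python3 -c "
from h import *
s=get_state();print(yaw(s),s['moment'],s['contact_force'],s['width'])"
```

```text
95.4656196445011 [ 0.094758   -0.14359079  0.01765019] [1.32635892 1.33291797 6.41051882] 0.013080312184604235
```

>>> send_rows(
  steps=[-1, 0, 0, 0, -3, -1, 0, 0, 0, -2, -1, 0, 0, 0, 0, -1, 0, 0, 0, 0],
)

```text
clock: 6.15
position: [0.5818, 0.1119, 0.0823]
ee_rot: [0.001, -0.089, 0.996, 0.0]
contact_force: [1.2, 0.7, 5.9]
width: 0.0133
gripper_force: 54.1
```

```bash
python3 -c "
from h import *
s=get_state();print(yaw(s),s['moment'],s['contact_force'],s['width'])"
```

```text
100.20285801168912 [ 0.076816   -0.19449421 -1.25190098] [1.18696823 0.68744643 5.86824508] 0.013304361640799962
```

The moment of −1.25 N m shows the dial is on its stop. I'll release, rise and go over the first jar.

>>> send_rows(
  steps=[-1, 0, 0, 0, 1, 1, 0, 0, 0, 0, 1, 0, 0, 0, 0, 1, 0, 0, 0, 0, 1, 0, 0, 0, 0, 1, 0, 0, -3, 0, 1, 0, 0, -4, 0, 1, 0, 0, -5, 0, 1, 0, 0, -5, 0, 1, 0, 0, 0, 0, 1, 0, 0, 0, 0],
)

```text
clock: 7.25
position: [0.5811, 0.1118, 0.2527]
ee_rot: [0.001, -0.084, 0.996, -0.0]
contact_force: [-0.1, 0.0, -0.7]
width: 0.0854
gripper_force: 0.0
```

Run:
```python
from h import *
np.set_printoptions(precision=4,suppress=True)
s,im=wrist();print(s["clock"],s["position"],yaw(s),s["width"]);c=im["color"]
m=np.vstack([c[:,:,::-1]]);cv2.imwrite("pics/w2.png",m)
```

```text
7.25 [0.5811 0.1118 0.2527] 99.59716940295917 0.08543184836197416
```

View pics/w2.png

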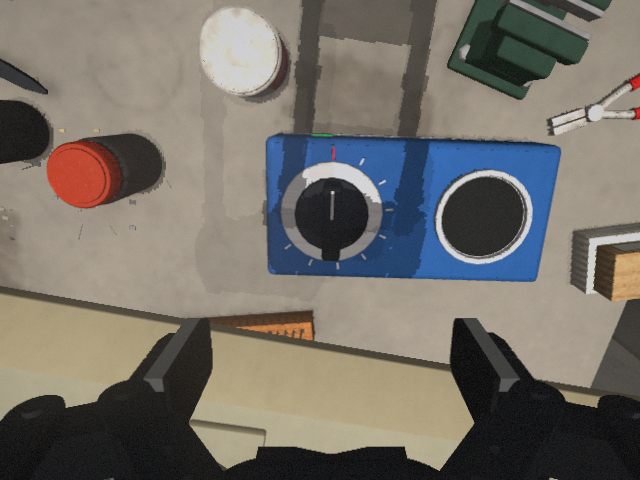

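>>> send_rows(
  steps=[1, 0.7, -3.7, 0, 0, 1, 0.7, -3.7, 0, 0, 1, 0.7, -3.7, 0, 0, 1, 0.7, -3.7, 0, 0, 1, 0.7, -3.7, 0, 0, 1, 0, 0, 0, 0, 1, 0, 0, 0, 0],
)

```text
clock: 8.0
position: [0.5759, -0.0768, 0.249]
ee_rot: [-0.002, -0.083, 0.997, 0.001]
contact_force: [0.4, 0.1, 0.8]
width: 0.0856
gripper_force: 0.0
```

```bash
cat > lids.py <<'E'
from h import *
np.set_printoptions(precision=4,suppress=True)
s,im=wrist();print(s["clock"],s["position"],yaw(s),s["contact_force"]);c=im["color"]
for k in blobs(c,(0,150,60),(8,255,255),400)+blobs(c,(172,150,60),(180,255,255),400):
    (x,y),(a,b),th=cv2.fitEllipse(cv2.convexHull(k)); p=onz(im,(x,y),.092)
    print(cv2.boundingRect(k),np.round([x,y,a,b],1),p,"tool",tool(s,p-s["position"]))
E
python3 lids.py; python3 -c "
from h import *
im=get_image('wrist');cv2.imwrite('pics/w3.png',im['color'][:,:,::-1])"
```

```text
8.0 [ 0.5759 -0.0768  0.249 ] 99.47380263975079 [0.3692 0.0608 0.8073]
(298, 191, 64, 66) [329.4 223.6  63.8  65.3] [ 0.5764 -0.0785  0.092 ] tool [-0.082  -0.2149 15.7042]
(158, 153, 70, 67) [192.7 185.6  66.7  70.1] [ 0.5645 -0.1817  0.092 ] tool [  2.794  -10.1994  15.6912]
(0, 103, 53, 70) [ 12.9 137.9  67.9  80.9] [ 0.5511 -0.3108  0.092 ] tool [  6.2419 -22.7097  15.6742]
```

View pics/w3.png

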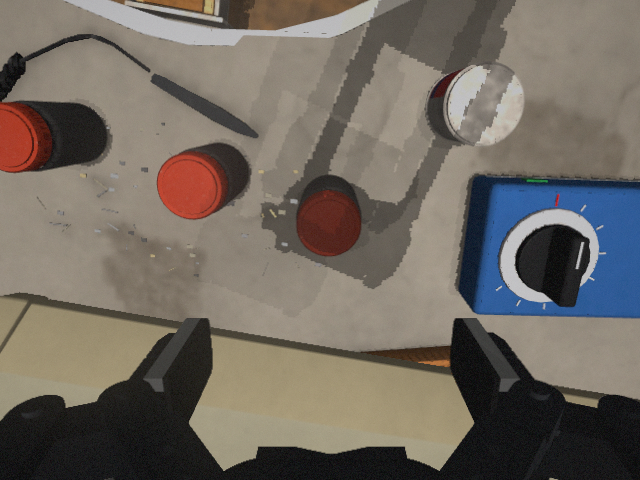

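In w2 the dial mark at (333,190) lines up with the red tick at (333,152). In w3 the first jar's lid is at (329,224), right under the gripper. I'll grasp it and lift.

>>> send_rows(
  steps=[1, -0.1, -0.2, 4, 0, 1, 0, 0, 4.5, 0, 1, 0, 0, 4.5, 0, 1, 0, 0, 4, 0, 1, 0, 0, 2.5, 0, 1, 0, 0, 1.4, 0, 1, 0, 0, 0, 0, -1, 0, 0, 0, 0, -1, 0, 0, 0, 0, -1, 0, 0, 0, 0, -1, 0, 0, 0, 0, -1, 0, 0, 0, 0],
  newtons=40,
)

```text
clock: 9.3
position: [0.5793, -0.0778, 0.0439]
ee_rot: [0.001, -0.083, 0.997, 0.0]
contact_force: [-0.3, 3.7, 6.3]
width: 0.0536
gripper_force: 42.5
```

>>> send_rows(
  steps=[-1, 0, 0, -1, 0, -1, 0, 0, -2, 0, -1, 0, 0, -2, 0, -1, 0, 0, -1, 0, -1, 0, 0, 0, 0, -1, 0, 0, 0, 0, -1, 0, 0, 0, 0, -1, 0, 0, 0, 0],
)

```text
clock: 10.1
position: [0.5775, -0.0782, 0.1011]
ee_rot: [-0.001, -0.084, 0.996, 0.0]
contact_force: [1.2, -0.3, -3.9]
width: 0.0537
gripper_force: 43.4
```

>>> send_rows(
  steps=[-1, 0, 0, 0, 0, -1, 0, 0, 0, 0],
)

```text
clock: 10.3
position: [0.5781, -0.0783, 0.1018]
ee_rot: [-0.0, -0.084, 0.996, 0.0]
contact_force: [0.5, -0.9, -3.6]
width: 0.0537
gripper_force: 43.4
```

>>> send_rows(
  steps=[-1, 0, 0, 0, 0],
)

```text
clock: 10.4
position: [0.5783, -0.0783, 0.1021]
ee_rot: [-0.0, -0.084, 0.996, 0.0]
contact_force: [-0.2, -0.5, -5.8]
width: 0.0534
gripper_force: 43.4
```

>>> send_rows(
  steps=[-1, 0, 0, 0, 0],
)

```text
clock: 10.5
position: [0.5783, -0.0783, 0.1022]
ee_rot: [-0.0, -0.084, 0.996, -0.0]
contact_force: [0.0, -0.2, -4.2]
width: 0.0535
gripper_force: 43.4
```

About −4.4 N on average, well above the 2.55 N maximum for the part-used jar, so this is the full one. I'll raise it and take more readings during transit to the tray.

>>> send_rows(
  steps=[-1, 0, 0, -2, 0, -1, 0, 0, -3, 0, -1, 0, 0, -3, 0, -1, 0, 0, -1, 0, -1, 0, 0, 0, 0, -1, 0, 0, 0, 0, -1, 0, 0, 0, 0, -1, 0, 0, 0, 0],
)

```text
clock: 11.3
position: [0.5774, -0.0781, 0.1906]
ee_rot: [-0.002, -0.084, 0.996, 0.001]
contact_force: [0.3, 0.5, -4.8]
width: 0.0534
gripper_force: 44.2
```

```bash
python3 - <<'E'
from h import *
f=[]
for i in range(8): s,im=wrist(); f.append(s["contact_force"][2])
print(np.round(f,1),np.mean(f),s["position"])
E
python3 lids.py
```

```text
[-4.8 -2.9 -4.  -4.2 -4.6 -4.8 -4.3 -4.5] -4.268814429110151 [ 0.57831626 -0.07827172  0.19217177]
11.7 [ 0.5783 -0.0783  0.1922] 99.59055388135397 [ 0.9801  0.0579 -4.3805]
(243, 306, 177, 148) [331.3 387.2 160.  180.8] [ 0.6802 -0.0619  0.092 ] tool [-10.3213  -0.0795  10.021 ]
(124, 156, 87, 82) [166.6 196.1  81.   86.9] [ 0.5642 -0.1812  0.092 ] tool [ 3.1065 -9.91   10.0224]
```

>>> send_rows(
  steps=[-1, -0.3, 2, 0, 0, -1, -0.38, 3.2, 0, 0, -1, -0.4, 3.4, 0, 0, -1, -0.4, 3.4, 0, 0, -1, -0.4, 3.4, 0, 0, -1, -0.4, 3.4, 0, 0, -1, -0.4, 3.4, 0, 0, -1, -0.4, 3.4, 0, 0, -1, -0.4, 3.4, 0, 0, -1, -0.3, 2.2, 0, 0, -1, 0, 0, 0, 0, -1, 0, 0, 0, 0],
)

```text
clock: 12.95
position: [0.5634, 0.2359, 0.1921]
ee_rot: [-0.0, -0.084, 0.996, -0.0]
contact_force: [0.8, 0.0, -4.3]
width: 0.0534
gripper_force: 44.5
```

Run:
```python
from h import *
np.set_printoptions(precision=4,suppress=True)
f=[]
for i in range(6): s,im=wrist(); f.append(s["contact_force"][2])
print(np.round(f,1),np.mean(f),s["position"],yaw(s),s["ee_rot"])
print("need",tool(s,np.array([.5633,.2356,.107])-s["position"]))
cv2.imwrite("pics/w4.png",im["color"][:,:,::-1])
```

```text
[-4.3 -5.1 -4.6 -5.1 -5.1 -4.6] -4.813319392247009 [0.5638 0.2346 0.1923] 99.5197478608677 [ 0.     -0.083   0.9966 -0.0002]
need [0.0287 0.1041 8.5316]
```

View pics/w4.png

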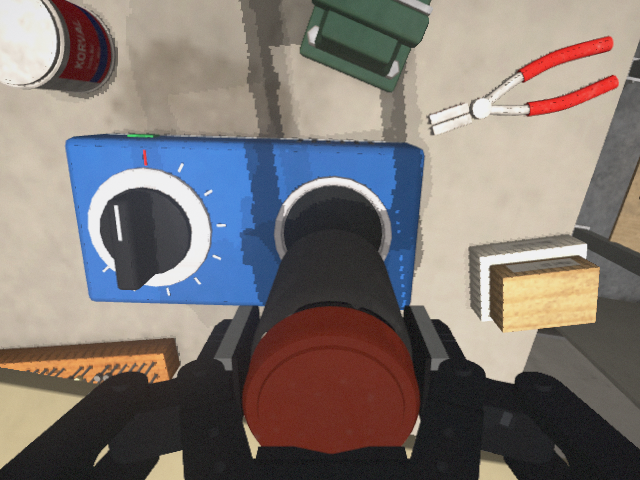

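The picture shows the jar held upright over the dish (331,232), with the lid at (331,390). The dial mark at (117,222) still faces the tick. I'll check the jar's offset from the TCP and the dish centre.

Run:
```python
from h import *
np.set_printoptions(precision=4,suppress=True)
s,im=wrist();c=im["color"]
k=max(blobs(c,(0,120,40),(8,255,255),400),key=cv2.contourArea);print(cv2.boundingRect(k))
# lid top-face edges: left/right extremes, top edge of disc
x,y,w,h=cv2.boundingRect(k)
for px in((x,395),(x+w,395),(331,306),(331,320)): print(px,tool(s,onz(im,px,.242)-s["position"]))
h=cv2.cvtColor(c,cv2.COLOR_RGB2HSV)
print("dish L/R/top at row232",[onz(im,p,.068) for p in((274,232),(391,232),(331,177))])
```

```text
(242, 306, 178, 148)
(242, 395) [ 0.5725 -2.4692 -4.9637]
(420, 395) [ 0.5728  2.3033 -4.9648]
(331, 306) [ 3.2025 -0.0808 -4.9643]
(331, 320) [ 2.8151 -0.081  -4.9643]
dish L/R/top at row232 [array([0.5684, 0.1957, 0.068 ]), array([0.5554, 0.2733, 0.068 ]), array([0.5256, 0.2274, 0.068 ])]
```

>>> send_rows(
  steps=[-1, -0.2, 0.1, 2, 0, -1, 0, 0, 3, 0, -1, 0, 0, 2, 0, -1, 0, 0, 0.7, 0, -1, 0, 0, 0.2, 0, -1, 0, 0, 0, 0, -1, 0, 0, 0, 0],
)

```text
clock: 14.0
position: [0.5665, 0.2372, 0.1147]
ee_rot: [0.001, -0.084, 0.997, 0.0]
contact_force: [-0.2, 0.1, -4.2]
width: 0.0535
gripper_force: 44.6
```

>>> send_rows(
  steps=[-1, 0, 0, 0.15, 0, -1, 0, 0, 0.15, 0, -1, 0, 0, 0, 0, -1, 0, 0, 0, 0, -1, 0, 0, 0, 0],
)

```text
clock: 14.5
position: [0.5654, 0.237, 0.1103]
ee_rot: [0.0, -0.084, 0.996, -0.0]
contact_force: [0.2, 0.6, -5.0]
width: 0.0533
gripper_force: 44.6
```

>>> send_rows(
  steps=[-1, 0, -0.15, 0.1, 0, -1, 0, 0, 0.1, 0, -1, 0, 0, 0.05, 0, -1, 0, 0, 0, 0, -1, 0, 0, 0, 0],
)

```text
clock: 15.0
position: [0.5656, 0.2355, 0.1077]
ee_rot: [-0.0, -0.084, 0.997, -0.0]
contact_force: [0.6, 0.4, -4.7]
width: 0.0536
gripper_force: 44.6
```

>>> send_rows(
  steps=[-1, 0, 0, 0.1, 0, -1, 0, 0, 0, 0, -1, 0, 0, 0, 0],
)

```text
clock: 15.3
position: [0.5658, 0.2356, 0.107]
ee_rot: [0.0, -0.084, 0.996, 0.0]
contact_force: [0.7, 1.0, -3.6]
width: 0.0533
gripper_force: 44.6
```

>>> send_rows(
  steps=[-1, 0, 0, 0.1, 0, -1, 0, 0, 0, 0, -1, 0, 0, 0, 0],
)

```text
clock: 15.6
position: [0.5659, 0.2356, 0.1069]
ee_rot: [0.001, -0.084, 0.996, 0.0]
contact_force: [-2.1, 0.0, 5.8]
width: 0.0539
gripper_force: 45.3
```

>>> send_rows(
  steps=[-1, 0, 0, 0.1, 0, -1, 0, 0, 0, 0, -1, 0, 0, 0, 0],
)

```text
clock: 15.9
position: [0.566, 0.2356, 0.1068]
ee_rot: [0.001, -0.084, 0.996, 0.0]
contact_force: [-4.1, -0.6, 10.5]
width: 0.0536
gripper_force: 45.6
```

>>> send_rows(
  steps=[-1, 0, 0, 0.1, 0, -1, 0, 0, 0, 0, -1, 0, 0, 0, 0],
)

```text
clock: 16.2
position: [0.566, 0.2357, 0.1068]
ee_rot: [0.001, -0.084, 0.996, 0.0]
contact_force: [-5.1, -0.9, 15.4]
width: 0.0536
gripper_force: 46.0
```

>>> send_rows(
  steps=[-1, 0, 0, -0.2, 0, -1, 0, 0, 0, 0, -0.1, 0, 0, 0, 0, 0.2, 0, 0, 0, 0, 0.6, 0, 0, 0, 0, 1, 0, 0, 0, 0, 1, 0, 0, 0, 0, 1, 0, 0, 0, 0],
  newtons=20,
)

```text
clock: 17.0
position: [0.5657, 0.2354, 0.1054]
ee_rot: [-0.0, -0.084, 0.996, -0.0]
contact_force: [0.3, 0.4, 0.1]
width: 0.0852
gripper_force: 0.0
```

>>> send_rows(
  steps=[1, 0, 0, -1, 0, 1, 0, 0, -2, 0, 1, 0, 0, -4, 0, 1, 0, 0, -4, 0, 1, 0, 0, -4, 0, 1, 4, 0, -2, 0, 1, 4, 0, 0, 0, 1, 4, 0, 0, 0, 1, 0, 0, 0, 0, 1, 0, 0, 0, 0],
)

```text
clock: 18.0
position: [0.4471, 0.2156, 0.277]
ee_rot: [0.001, -0.084, 0.996, 0.0]
contact_force: [0.3, 0.8, 0.2]
width: 0.0856
gripper_force: 0.0
```

Run:
```python
from h import *
np.set_printoptions(precision=4,suppress=True)
s=get_state();print(s["clock"],s["position"],s["contact_force"],s["width"])
t=get_image("top");c=get_image("scene")
for k in blobs(t["color"],(0,150,60),(6,255,255),50)+blobs(t["color"],(172,150,60),(180,255,255),50):
    q,r=cv2.minEnclosingCircle(k);print(q,r,onz(t,q,.094),onz(t,q,.157))
a=t["color"][170:290,150:470];b=c["color"][180:340,160:440]
a=cv2.resize(a,(720,270),interpolation=2);b=cv2.resize(b,(560,320),interpolation=2);b=np.pad(b,((0,0),(0,160),(0,0)))
cv2.imwrite("pics/f1.png",np.vstack([a,b])[:,:,::-1])
```

```text
18.0 [0.4471 0.2156 0.277 ] [0.2934 0.8223 0.2014] 0.08557707153412893
(23.5, 236.5) 17.846668243408203 [0.506  0.7807 0.094 ] [0.4981 0.7477 0.157 ]
(436.6767883300781, 230.0745849609375) 9.202530860900879 [ 0.551  -0.3103  0.094 ] [ 0.541  -0.2943  0.157 ]
(387.35870361328125, 223.68478393554688) 9.07765007019043 [ 0.5646 -0.179   0.094 ] [ 0.554  -0.1689  0.157 ]
```

View pics/f1.png

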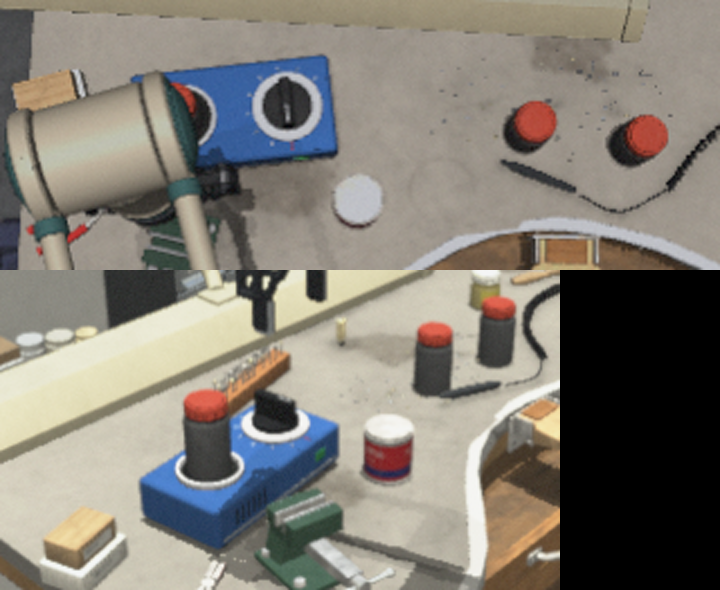

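The jar stands upright in the dish and the dial's bar points at the tick. The tin, the cartons and the other two jars are where they were. I'll check how well the jar is centred with the wrist camera.

Run:
```python
from h import *
np.set_printoptions(precision=4,suppress=True)
s,im=wrist();c=im["color"]
for k in blobs(c,(0,150,40),(8,255,255),400)+blobs(c,(172,150,40),(180,255,255),400):
    (x,y),ab,_=cv2.fitEllipse(cv2.convexHull(k));print((x,y),ab,onz(im,(x,y),.157),onz(im,(x,y),.152))
cv2.imwrite("pics/w5.png",c[:,:,::-1])
```

```text
(331.7799072265625, 379.90374755859375) (63.83322525024414, 65.62175750732422) [0.5586 0.2339 0.157 ] [0.5622 0.2345 0.152 ]
(504.637939453125, 218.1660614013672) (14.617775917053223, 75.56001281738281) [0.4175 0.3249 0.157 ] [0.4184 0.3273 0.152 ]
(500.6932067871094, 193.7299041748047) (15.777139663696289, 75.02883911132812) [0.4023 0.3177 0.157 ] [0.4029 0.3199 0.152 ]
```

View pics/w5.png

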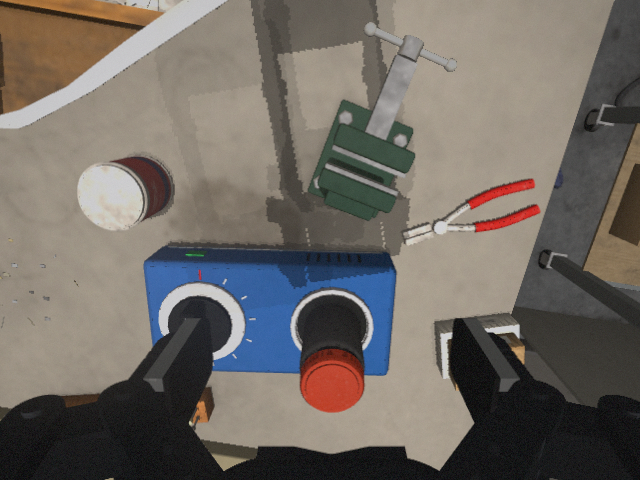

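The jar's lid at (332,380) maps to about (0.560, 0.234), within 3 mm of the tray centre, and it stands upright. I'll hand the job in.

```bash
python3 -c "from rig import *; print(sign_off())"
```

```text
the job is handed in; nothing more can be done
None
```

The job is handed in: I turned the dial fully anticlockwise to its stop, then set the full jar upright in the tray, about 3 mm off centre, with everything else left in place; I lifted only that jar, since its roughly 4.4 N fits only the full one.

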